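# Trim a tuning unit to its marker and close its cover

## Task

Turn the bar knob in the open well of the tuning unit, in small turns, until the dial pointer is exactly in line with the tip of the wedge-shaped marker. Then push the unit's hinged cover over and press it down until it clicks fully shut on its catch, with the pointer still on the marker. Leave the other things on the bench where they are.

Things in the scene. Friction and masses are not known exactly. Their poses are not given: they have to be found in the camera images.
- case: Tuning unit: grey case fixed on a blue mat, 270 along its x (-130 to 140), 220 wide (y), 85 high; origin on the underside, x away from the robot, y left, z up. Its near part is an open well, 170 by 200 inside, centre (-35, 0), floor at z 35, rim at z 85. The dial (frame top z 97) covers x 57 to 135. An aluminium cover hinges on the left rim of the well.
- knob (a joint): Turning angle of the knob in rad, 0 to 3.7, growing clockwise seen from above. It stays where it is left (about 0.06 N m of friction). One rad clockwise moves the pointer 25 mm to the right (-y of the case).
- knob_bar (a point): Point on the knob's upright axis, level with the bar's top: case (-35, 0, 77). The knob is a black disc, radius 42, with a straight black grip bar across its middle, 84 long, 14 wide, from z 49 (disc top) to z 77. The point's x axis runs along the bar and turns with it.
- pointer (a joint): Travel of the dial pointer in m, geared to the knob (0.025 x knob angle), growing towards -y of the case.
- pointer_tip (a point): Tip of the dial pointer: a black blade 36 long under the dial's clear window, pointing away from the robot (+x of the case) and sliding along the case's y; the tip is 2.5 wide, at case x 97, z 89. It can be moved only through the knob.
- marker_tip (a point): Tip of the marker: a black wedge 26 long under the same window at the far side of the dial, its sharp end towards the pointer's tip, at case x 102. It stands still, at a different place along the dial each time. The point's axes are those of the case. In line means the same case y as the pointer tip.
- cover (a joint): Opening angle of the cover in rad: 0 fully shut, about 1.57 upright, 2.05 leaning outwards at its stop. The hinge is stiff: the cover stays wherever it is left. From about 0.08 rad down a spring ball catch resists (4 to 8 N at the free edge), then snaps it to 0.
- cover_hinge (a point): Middle of the cover's hinge line, at case (-38, 105, 86); the line runs along the case's x. The point turns with the cover: its -y points along the panel to the free edge, its z is the normal of the panel's outer face (up when shut).
- cover_edge (a point): Middle of the cover's free edge on its outer (upper when shut) face, 225 from the hinge line. The cover is an aluminium panel 174 (case x) by 222, 4 thick; shut, it lies over the well and overhangs the case's right side by 10. The catch tongue is under it, 195 from the hinge line.
- can: Bystander: white spray can, 60 across, 170 high, origin under its centre.
- cap: Bystander: black round cap, 52 across, 45 high, open end up, origin under its centre.
- shell: Bystander: flat silver phone shell, 75 by 150 by 11, origin under its centre.
- driver: Bystander: screwdriver, 190 long, lying on the mat.
- pliers: Bystander: pliers with red handles, about 150 long, lying on the mat.
- board: Bystander: green circuit board, 80 by 100, 20 high, origin under its centre.
- chassis: Bystander: black plastic chassis, 100 by 160, one wall 110 high, origin under its centre.

How it is judged:
By the outcome, as a careful person would: the job done as asked, in the order asked, and still so for the second after the job is handed in, with the robot touching nothing.
It also fails if it takes over 67 s, if anything falls off the work surface, if the arm or the gripper's body presses on something with over 40 N, if the wrist force passes 120 N, or if a joint passes its speed limit or range.

## Robot

A 6-joint arm with a two-finger parallel gripper is mounted at the origin on the work surface. World frame = base frame: x ahead of the robot, y to its left, z up, the work surface at z = 0. Lengths are in m, angles in degrees, forces in N, time in s.
With the tool pointing down it reaches from about 0.35 to 1 m from the base axis. Payload 7.1 kg.
Tool frame: the origin (TCP) lies at the very end of the fingers, on their centre line; the grasp point (between the pads) lies 19 mm behind it; z points along the fingers, y is the line along which they close (so a half turn about z gives the same grasp; the last joint's range is limited). The gripper opens to 85 mm and grips with 20 to 120 N. Pads are 22 mm wide; open, the fingers measure 114 mm over their backs; the gripper's body (76 mm by 85 mm) begins 54 mm behind the grasp point. The pads swing forward as they close: fully open they stand 13 mm farther back than shut.
Start: joints at [74.886, 24.242, 93.386, -0, 62.372, -1.089], TCP at [0.151, 0.606, 0.231] pointing down, gripper open.
Joint ranges: [-172.04, 172.04], [-51.8, 120.97], [4.93, 147.93], [-75.15, 255.16], [6.16, 154.13], [-145.62, 145.62]. Speed limits (degrees/s): [136.94, 136.94, 172.46, 180, 180, 180].

## Interface

Orientations are given as a 3x3 rotation matrix whose columns are the frame's x, y, z axes.
In Python, from rig import status, imaging, hand_in gives the robot as it stands.
- The arm moves only by the tool drive_tool, never from a script. Its argument "motion" is one flat list of numbers, 4 for each row, row after row: the shift along the tool's x, y, z in mm, then the turn about the tool's z in degrees. In form: [tx, ty, tz, turn, tx, ty, tz, turn, ...]. A call has 1 to 20 rows; each row shifts and turns the commanded pose from where the row before left it, along the tool's axes as they then stand; what a row does not reach is not made up. A row lasts 1/10 s, in which the tool goes at most 50 mm and 8.59 degrees, less where a joint would pass 70% of its speed; a pose out of reach is approached as far as the arm can. A call is refused whole if a number of a shift passes 50 or a number of a turn 8.59, either way. A call with a gripper value outside its range is refused whole. "hand" is the closure, from -1 (fully open) to 1 (shut), set as the call begins (left out, the last holds). The fingers move at their own pace and stop on an object; "grip_force" is the grip in N (left out, the last holds). Time passes only in rows, so rows that do not move let the fingers close. It gives the time, the measured TCP pose, the force, the opening and the grip force at its end, in the units of the state.
- status.get_state(): the state, without advancing time (a new reading comes with each control period).
- imaging.read_camera(name): name is "scene" or "top" or "wrist"; returns a dict with "frame" (420x560x3 uint8, red, green, blue), "camera_matrix" (3x3 intrinsics, pixels), "dist" ([k1, k2, p1, p2, k3] as OpenCV has them; the pictures are not rectified), "R" (3x3) and "t" (3): a world point X has camera coordinates R X + t. Camera axes: x right, y down, z forward; pixel columns grow to the right and rows downward; lengths in m; the calibration is good to about 2 mm. A picture is of the moment at which its call begins. There is no depth.
- hand_in(): hands the job in; it is judged then, once.
The state is a dict: "clock": time; "joint_positions": joint angles; "qd": joint speeds; "effort": joint torques, N m; "tcp_pos": TCP position; "orientation": TCP orientation; "wrist_force": force on the tool from outside, world axes, zero at the start; "moment": the same for the moment, N m; "finger_gap": finger opening in m; "grasp_force": force on a finger pad.
Only numpy, scipy, OpenCV 4.12 (cv2) and the standard library are available. Lean on these libraries where they do the work, as an engineer would, in place of code of your own. Each camera call takes 0.05 s, during which the arm holds its last target. There are 200 camera calls.

## Working session

There is one attempt and no reset: what is moved stays moved. The work goes in short steps, Python scripts to look and compute and a tool call to move; the robot and the scene stay as the last step left them, time stands still between calls to the robot, and variables do not carry over. Pictures are saved under pics/ and viewed, at most 10 in all, crops included, and the job is handed in when it is done.

Besides the shell and the picture viewer there is one more tool, called after ">>>" as a command line: name --argument value ..., lists and objects as JSON in quotes. drive_tool: Moves the arm, as the interface text tells. Its arguments: {"type":"object","properties":{"motion":{"type":"array","items":{"type":"number"}},"hand":{"type":"number"},"grip_force":{"type":"number"}},"required":["motion"]}

```bash
mkdir -p pics; ls
python3 - <<'E'
from rig import status, imaging
import cv2,numpy as np
s=status.get_state(); print(s)
for n in ("top","scene"):
    r=imaging.read_camera(n); cv2.imwrite(f"pics/{n}0.png",r["frame"][:,:,::-1]); np.savez(f"{n}0.npz",**r)
    print(n,r["camera_matrix"],r["dist"],r["R"],r["t"],-r["R"].T@r["t"])
E
```

```text
pics
{'clock': 0.0, 'joint_positions': array([ 7.48857766e+01,  2.42839952e+01,  9.34319956e+01,  1.00969547e-04,
        6.23738160e+01, -1.08809745e+00]), 'qd': array([ 0.10592036,  0.02729805, -0.09259126,  0.02747025,  0.03768214,
       -0.06487639]), 'effort': array([ 7.99551708e-04, -5.57388067e+01, -2.81748694e+01, -3.67257883e-05,
        7.25252772e-03, -2.15970655e-07]), 'tcp_pos': array([0.15130124, 0.60583477, 0.23054659]), 'orientation': array([[-9.70185108e-01,  2.42364782e-01, -4.10203613e-04],
       [ 2.42365127e-01,  9.70183929e-01, -1.51279500e-03],
       [ 3.13247240e-05, -1.56711023e-03, -9.99998772e-01]]), 'wrist_force': array([-0.90810428, -0.63462717, -0.26830825]), 'moment': array([0.01109773, 0.06357875, 0.04321342]), 'grasp_force': 0.0, 'finger_gap': 0.08554433954103147}
top [[451.09757848   0.         279.49710758]
 [  0.         451.09757848 205.22518422]
 [  0.           0.           1.        ]] [0.00498689 0.         0.         0.         0.        ] [[ 0.00549808 -0.99981628 -0.01836214]
 [-0.99647622 -0.003941   -0.08378309]
 [ 0.08369533  0.01875808 -0.99631482]] [0.00637238 0.59004224 1.21596851] [ 0.48615715 -0.01411267  1.26104002]
scene [[423.99755467   0.         279.42986314]
 [  0.         423.99755467 215.8332811 ]
 [  0.           0.           1.        ]] [-0.07545619  0.          0.          0.          0.        ] [[ 0.7076704   0.70644255  0.01189658]
 [ 0.38623918 -0.37270165 -0.84374924]
 [-0.59162648  0.60169129 -0.53660572]] [-0.38758114 -0.15212778  1.4890127 ] [ 1.21397676 -0.67882044  0.67526592]
```

View pics/top0.png

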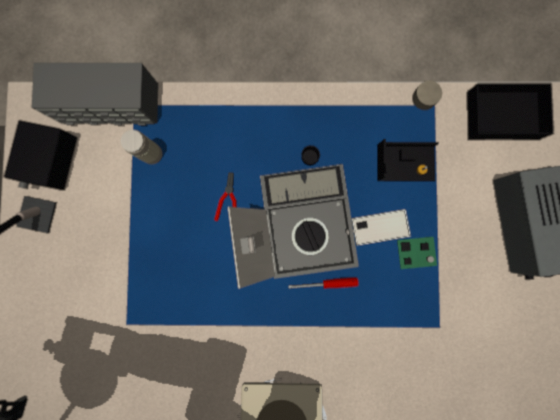

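View pics/scene0.png

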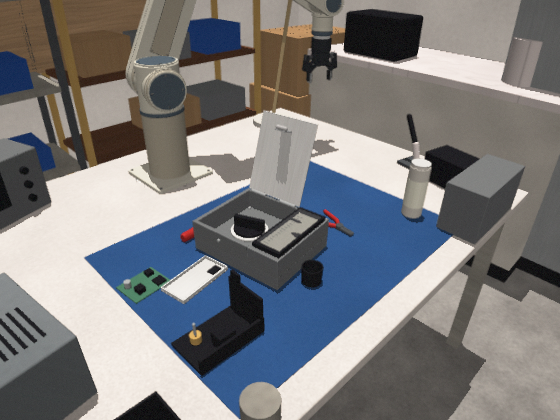

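The top view shows the case around (310,220), slightly yawed, with the knob at (310,237), the dial at (303,187) and the cover leaning left. I'll enlarge that area.

Run:
```python
import cv2
im=cv2.imread("pics/top0.png")[155:295,215:375]
cv2.imwrite("pics/c1.png",cv2.resize(im,(0,0),fx=4,fy=4,interpolation=cv2.INTER_CUBIC)) if 0 else cv2.imwrite("pics/c1.png",cv2.resize(im,(640,560),interpolation=cv2.INTER_CUBIC))
```

```text
(no output)
```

View pics/c1.png

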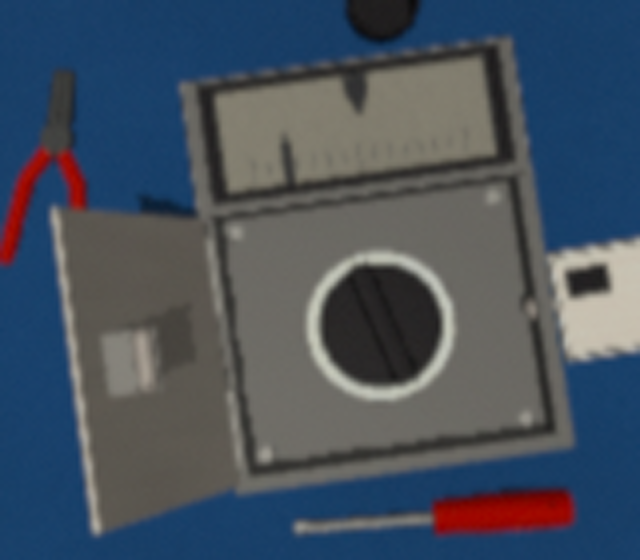

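Crop (4x, offset 215,155): knob centre (381,325), bar ends ~(360,270)/(405,375), pointer tip (285,137), marker tip (360,112), rim corners (573,445) and (240,492) near, (512,38) and (182,84) far.

```bash
cat > h.py <<'E'
import numpy as np, cv2
from rig import status, imaging
def ray(r,uv,z):
    p=cv2.undistortPoints(np.array([[uv]],float),r["camera_matrix"],r["dist"])[0,0]
    R,t=r["R"],np.asarray(r["t"]).ravel(); c=-R.T@t; d=R.T@np.array([p[0],p[1],1.])
    return c+d*(z-c[2])/d[2]
def proj(r,X):
    q,_=cv2.projectPoints(np.asarray(X,float).reshape(-1,3),cv2.Rodrigues(r["R"])[0],np.asarray(r["t"]).ravel(),r["camera_matrix"],r["dist"]); return q[:,0]
E
python3 - <<'E'
from h import *
r=dict(np.load("top0.npz")); 
obs=[((573,445),(-130,-110,85)),((240,492),(-130,110,85)),((512,38),(140,-110,85)),((182,84),(140,110,85)),((381,325),(-35,0,49))]
W=[];C=[]
for (u,v),c in obs:
    w=ray(r,(u/4+215-.375,v/4+155-.375),c[2]/1e3); W.append(w[:2]); C.append(np.array(c[:2])/1e3); print(w.round(4))
W=np.array(W);C=np.array(C);a=W-W.mean(0);b=C-C.mean(0)
th=np.arctan2((b[:,0]*a[:,1]-b[:,1]*a[:,0]).sum(),(a*b).sum());R=np.array([[np.cos(th),-np.sin(th)],[np.sin(th),np.cos(th)]]);t=W.mean(0)-R@C.mean(0)
print("yaw",np.degrees(th),"t",t,"res mm",((C@R.T+t-W)*1e3).round(1))
for n,(u,v),z in [("ptr",(285,137),.089),("mark",(360,112),.089)]:
    w=ray(r,(u/4+215-.375,v/4+155-.375),z); print(n,w.round(4),((R.T@(w[:2]-t))*1e3).round(1))
e=[ray(r,(u/4+215-.375,v/4+155-.375),.077)[:2] for u,v in((360,268),(405,378))]; d=e[0]-e[1]; print("bar angle",np.degrees(np.arctan2(d[1],d[0])),np.linalg.norm(d),"knob",R@[-.035,0]+t)
np.save("case.npy",[th,*t])
E
```

```text
[ 0.4288 -0.195   0.085 ]
[0.3973 0.0196 0.085 ]
[ 0.6941 -0.1574  0.085 ]
[0.663  0.0595 0.085 ]
[ 0.5059 -0.0731  0.049 ]
yaw 8.268037098908556 t [ 0.54078266 -0.06885682] res mm [[-0.9 -1.4]
 [-1.   1.7]
 [ 1.1 -0.2]
 [ 0.5  0.7]
 [ 0.2 -0.8]]
ptr [ 0.6276 -0.0085  0.089 ] [94.6 47.3]
mark [ 0.6442 -0.0575  0.089 ] [104.   -3.6]
bar angle 22.299218163523335 0.07743667827944577 knob [ 0.50614645 -0.07388997]
```

>>> drive_tool --motion '[0, 0, -38, 0, 0, 0, -38, 0, 0, 0, -38, 0, 0, 0, -38, 0, -24, -27, 0, 0, -24, -27, 0, 0, -24, -27, 0, 0, -24, -27, 0, 0, -24, -27, 0, 0, -24, -27, 0, 0, -24, -27, 0, 0, -24, -27, 0, 0, -24, -27, 0, 0, -24, -27, 0, 0, -24, -27, 0, 0, -24, -27, 0, 0, -24, -27, 0, 0, -24, -27, 0, 0, -24, -27, 0, 0, -24, -27, 0, 0]' --hand -1

```text
clock: 2.1
tcp_pos: [0.4195, 0.0927, 0.3831]
orientation: [[-0.97, 0.242, -0.0], [0.242, 0.97, -0.0], [0.0, -0.0, -1.0]]
wrist_force: [1.4, 0.5, 0.7]
finger_gap: 0.0854
grasp_force: 0.0
```

>>> drive_tool --motion '[-25, -28, 0, 0, -25, -28, 0, 0, -25, -28, 0, 0, -25, -28, 0, 0, -25, -29, 0, 0, 0, 0, 0, -8, 0, 0, 0, -8, 0, 0, 0, -8, 0, 0, 0, -8, 0, 0, 0, -4.3, 0, 0, 0, 0, 0, 0, 0, 0]'

```text
clock: 3.3
tcp_pos: [0.5062, -0.0729, 0.3831]
orientation: [[-0.926, -0.377, -0.001], [-0.377, 0.926, 0.0], [0.0, 0.0, -1.0]]
wrist_force: [-0.1, -0.9, -0.2]
finger_gap: 0.0854
grasp_force: 0.0
```

Run:
```python
from h import *
s=status.get_state(); print({k:np.round(s[k],4) for k in("clock","joint_positions","tcp_pos","orientation","wrist_force")})
r=imaging.read_camera("wrist"); np.savez("w1.npz",**r); cv2.imwrite("pics/w1.png",r["frame"][:,:,::-1])
```

```text
{'clock': np.float64(3.3), 'joint_positions': array([-9.528100e+00,  5.912300e+00,  9.756880e+01, -1.300000e-03,
        7.654980e+01, -1.216764e+02]), 'tcp_pos': array([ 0.5062, -0.0729,  0.3831]), 'orientation': array([[-9.262e-01, -3.770e-01, -5.000e-04],
       [-3.770e-01,  9.262e-01,  1.000e-04],
       [ 5.000e-04,  3.000e-04, -1.000e+00]]), 'wrist_force': array([-0.065 , -0.8718, -0.2185])}
```

View pics/w1.png

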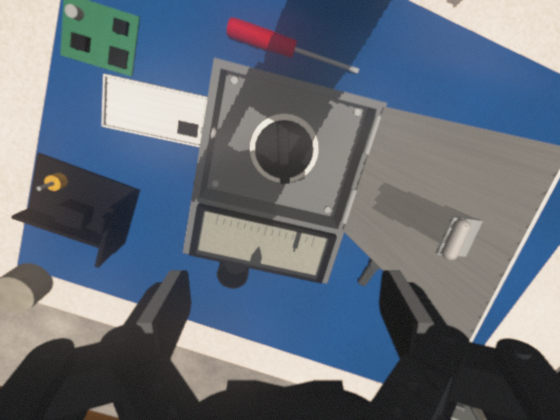

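The wrist view shows knob at (285,150) with the bar lined up between the fingers, pointer tip (297,238), marker tip (258,250). Going down on the bar.

>>> drive_tool --motion '[0, -1, 0, 0, 0, 0, 40, 0, 0, 0, 40, 0, 0, 0, 40, 0, 0, 0, 40, 0, 0, 0, 40, 0, 0, 0, 40, 0, 0, 0, 30, 0, 0, 0, 20, 0, 0, 0, 20, 0, 0, 0, 10, 0, 0, 0, 8, 0, 0, 0, 0, 0, 0, 0, 0, 0]'

```text
clock: 4.75
tcp_pos: [0.5073, -0.0739, 0.0559]
orientation: [[-0.925, -0.379, 0.001], [-0.379, 0.925, -0.0], [-0.001, -0.001, -1.0]]
wrist_force: [0.2, 0.1, -0.4]
finger_gap: 0.0854
grasp_force: 0.0
```

>>> drive_tool --motion '[0, 0, 0, 0, 0, 0, 0, 0, 0, 0, 0, 0, 0, 0, 0, 0, 0, 0, 0, 0, 0, 0, 0, 0, 0, 0, 0, 0, 0, 0, 0, 0, 0, 0, 0, 0, 0, 0, 0, 0]' --hand 1 --grip_force 30

```text
clock: 5.75
tcp_pos: [0.507, -0.0739, 0.0556]
orientation: [[-0.925, -0.379, 0.0], [-0.379, 0.925, -0.0], [-0.0, -0.0, -1.0]]
wrist_force: [-0.8, 0.3, 5.2]
finger_gap: 0.0134
grasp_force: 30.6
```

>>> drive_tool --motion '[0, 0, 0, 5, 0, 0, 0, 5, 0, 0, 0, 5, 0, 0, 0, 5, 0, 0, 0, 5, 0, 0, 0, 5, 0, 0, 0, 5, 0, 0, 0, 5, 0, 0, 0, 0, 0, 0, 0, 0]'

```text
clock: 6.75
tcp_pos: [0.507, -0.0744, 0.0556]
orientation: [[-0.952, 0.305, 0.001], [0.305, 0.952, -0.001], [-0.001, -0.0, -1.0]]
wrist_force: [-1.2, -4.5, 4.8]
finger_gap: 0.0131
grasp_force: 30.5
```

Run:
```python
from h import *
s=status.get_state(); print({k:np.round(s[k],3) for k in("wrist_force","moment","joint_positions")})
v=[]
for n in("top","wrist"):
    r=imaging.read_camera(n); np.savez(n+"2.npz",**r); f=r["frame"][:,:,::-1]; 
    if n=="wrist": v.append(f)
    else: v.append(cv2.resize(f[145:285,225:375],(450,420),interpolation=cv2.INTER_CUBIC))
cv2.imwrite("pics/m2.png",cv2.resize(np.hstack(v),(800,333)))
```

```text
{'wrist_force': array([-1.23 , -4.547,  4.75 ]), 'moment': array([-0.636,  0.188, -0.079]), 'joint_positions': array([-9.66000e+00,  3.10600e+01,  1.13035e+02, -5.70000e-02,
        3.58690e+01, -8.18820e+01])}
```

View pics/m2.png

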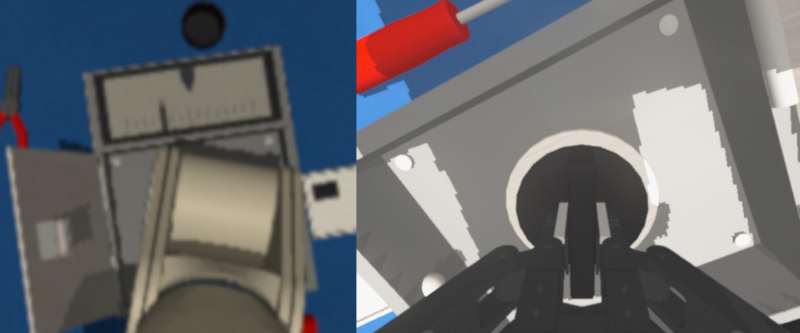

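The left half shows the top camera still sees the dial over the arm (pointer at about (163,105), marker tip (188,90)). The grip holds well. Turning further, short of the goal.

>>> drive_tool --motion '[0, 0, 0, 5, 0, 0, 0, 5, 0, 0, 0, 5, 0, 0, 0, 5, 0, 0, 0, 5, 0, 0, 0, 5, 0, 0, 0, 5, 0, 0, 0, 5, 0, 0, 0, 5, 0, 0, 0, 5, 0, 0, 0, 5, 0, 0, 0, 5, 0, 0, 0, 0, 0, 0, 0, 0]'

```text
clock: 8.25
tcp_pos: [0.5065, -0.0748, 0.0555]
orientation: [[-0.213, 0.977, -0.0], [0.977, 0.213, -0.001], [-0.001, -0.001, -1.0]]
wrist_force: [-2.8, -7.6, 6.0]
finger_gap: 0.0131
grasp_force: 30.7
```

```bash
cat >> h.py <<'E'
def dial(r):
    "case-y (mm) of pointer and marker from darkness-weighted centroids in strips of case x"
    th,tx,ty=np.load("case.npy"); c,s=np.cos(th),np.sin(th)
    g=r["frame"].astype(float).mean(2); V,U=np.mgrid[0:420,0:560]
    P=cv2.undistortPoints(np.stack([U.ravel(),V.ravel()],1).astype(float)[:,None],r["camera_matrix"],r["dist"])[:,0]
    R,t=r["R"],np.asarray(r["t"]).ravel(); C=-R.T@t; D=np.c_[P,np.ones(len(P))]@R; k=(.089-C[2])/D[:,2]
    w=C+D*k[:,None]; x=(c*(w[:,0]-tx)+s*(w[:,1]-ty))*1e3; y=(-s*(w[:,0]-tx)+c*(w[:,1]-ty))*1e3; g=g.ravel()
    ok=k>0
    def strip(a,b,y0=None,hw=12):
        m=ok&(x>a)&(x<b)&(abs(y)<85); bg=np.median(g[m]); d=np.clip(bg-18-g,0,None)
        if y0 is None:
            h,e=np.histogram(y[m],34,(-85,85),weights=d[m]); i=h.argmax(); y0=(e[i]+e[i+1])/2
        for _ in range(6):
            q=m&(abs(y-y0)<hw); y0=(y[q]*d[q]).sum()/d[q].sum()
        return y0
    return [(a,b,round(strip(a,b),2)) for a,b in((78,88),(82,92),(86,95),(104,112),(106,116),(108,118))]
E
python3 - <<'E'
from h import *
for f in("top0.npz","top2.npz"): print(dial(dict(np.load(f))))
print(dial(imaging.read_camera("top")))
E
```

```text
[(78, 88, np.float64(47.98)), (82, 92, np.float64(47.83)), (86, 95, np.float64(47.77)), (104, 112, np.float64(-2.67)), (106, 116, np.float64(-3.2)), (108, 118, np.float64(-2.6))]
[(78, 88, np.float64(29.8)), (82, 92, np.float64(29.6)), (86, 95, np.float64(29.66)), (104, 112, np.float64(-2.66)), (106, 116, np.float64(-3.18)), (108, 118, np.float64(-2.58))]
[(78, 88, np.float64(3.26)), (82, 92, np.float64(3.36)), (86, 95, np.float64(3.29)), (104, 112, np.float64(-2.64)), (106, 116, np.float64(-3.19)), (108, 118, np.float64(-2.59))]
```

>>> drive_tool --motion '[0, 0, 0, 4, 0, 0, 0, 4, 0, 0, 0, 3, 0, 0, 0, 2, 0, 0, 0, 0, 0, 0, 0, 0]'

```text
clock: 8.9
tcp_pos: [0.5063, -0.0749, 0.0555]
orientation: [[0.012, 1.0, -0.001], [1.0, -0.012, -0.001], [-0.001, -0.001, -1.0]]
wrist_force: [-3.1, -8.5, 6.8]
finger_gap: 0.0135
grasp_force: 30.8
```

Run:
```python
from h import *
print(dial(imaging.read_camera("top")),status.get_state()["joint_positions"].round(1))
```

```text
[(78, 88, np.float64(-2.15)), (82, 92, np.float64(-1.96)), (86, 95, np.float64(-2.25)), (104, 112, np.float64(-2.66)), (106, 116, np.float64(-3.2)), (108, 118, np.float64(-2.59))] [-9.700e+00  3.100e+01  1.131e+02 -1.000e-01  3.590e+01 -8.900e+00]
```

>>> drive_tool --motion '[0, 0, 0, 0, 0, 0, 0, 0, 0, 0, 0, 0, 0, 0, 0, 0, 0, 0, 0, 0, 0, 0, 0, 0, 0, 0, 0, 0, 0, 0, 0, 0]' --hand -1

```text
clock: 9.75
tcp_pos: [0.5068, -0.0738, 0.0553]
orientation: [[0.013, 1.0, -0.0], [1.0, -0.013, 0.0], [0.0, -0.0, -1.0]]
wrist_force: [-0.1, 0.1, 0.6]
finger_gap: 0.0855
grasp_force: 0.0
```

Run:
```python
from h import *
print(dial(imaging.read_camera("top")),status.get_state()["finger_gap"])
r=imaging.read_camera("wrist");th,tx,ty=np.load("case.npy"); s=status.get_state()
C=-r["R"].T@np.asarray(r["t"]).ravel(); print("cam in tool",s["orientation"].T@(C-s["tcp_pos"]), "fwd in tool",s["orientation"].T@r["R"][2])
```

```text
[(78, 88, np.float64(-2.16)), (82, 92, np.float64(-1.96)), (86, 95, np.float64(-2.27)), (104, 112, np.float64(-2.65)), (106, 116, np.float64(-3.18)), (108, 118, np.float64(-2.58))] 0.08545039299661701
cam in tool [ 0.08492316 -0.00017841 -0.14190315] fwd in tool [-3.28497788e-01  1.76276720e-04  9.44504723e-01]
```

>>> drive_tool --motion '[0, 0, -30, 0, 0, 0, -35, 0, 0, 0, -30, 0, 0, 32, 0, 0, 0, 33, 0, 0, 0, 33, 0, 0, 0, 32, 0, 0, 0, 0, 0, 0, 0, 0, 0, 0, 0, 0, 0, 0]'

```text
clock: 10.85
tcp_pos: [0.6354, -0.0754, 0.1498]
orientation: [[0.013, 1.0, -0.002], [1.0, -0.013, 0.0], [0.0, -0.002, -1.0]]
wrist_force: [-0.1, -1.2, -0.3]
finger_gap: 0.0853
grasp_force: 0.0
```

Run:
```python
from h import *
r=imaging.read_camera("wrist"); np.savez("w3.npz",**r); cv2.imwrite("pics/w3.png",r["frame"][:,:,::-1]); print(status.get_state()["clock"],dial(r),dial(imaging.read_camera("top")))
```

```text
10.9 [(78, 88, np.float64(-3.81)), (82, 92, np.float64(-3.83)), (86, 95, np.float64(-3.86)), (104, 112, np.float64(-4.51)), (106, 116, np.float64(-4.51)), (108, 118, np.float64(-4.49))] [(78, 88, np.float64(-12.49)), (82, 92, np.float64(-10.73)), (86, 95, np.float64(-7.58)), (104, 112, np.float64(-0.13)), (106, 116, np.float64(2.9)), (108, 118, np.float64(4.52))]
```

View pics/w3.png

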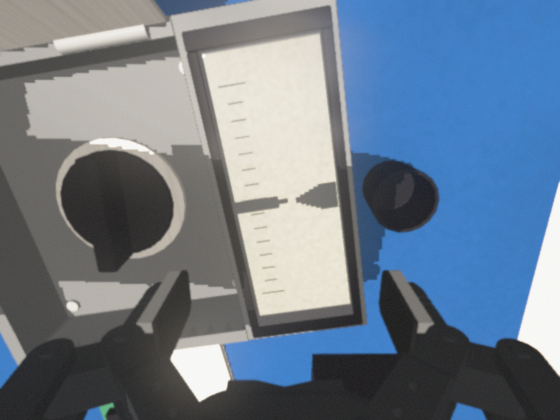

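The wrist view shows the pointer tip at (287,201) and marker tip at (297,199), almost in line: the pointer needs about 0.6 mm more to -y, i.e. 1.4°. Going back for one small turn.

>>> drive_tool --motion '[0, -32, 0, 0, 0, -33, 0, 0, 0, -33, 0, 0, 0, -32, 0, 0, 0, 0, 0, 0, 0, 0, 30, 0, 0, 0, 35, 0, 0, 0, 20, 0, 0, 0, 10, 0, 0, 0, 0, 0, 0, 0, 0, 0]'

```text
clock: 12.05
tcp_pos: [0.5075, -0.074, 0.056]
orientation: [[0.013, 1.0, 0.001], [1.0, -0.013, -0.0], [-0.0, 0.001, -1.0]]
wrist_force: [-0.2, 0.2, -0.5]
finger_gap: 0.085
grasp_force: 0.0
```

>>> drive_tool --motion '[0, 0, 0, 0, 0, 0, 0, 0, 0, 0, 0, 0, 0, 0, 0, 0, 0, 0, 0, 0, 0, 0, 0, 0, 0, 0, 0, 0, 0, 0, 0, 0, 0, 0, 0, 0, 0, 0, 0, 0]' --hand 1

```text
clock: 13.05
tcp_pos: [0.5063, -0.0738, 0.0557]
orientation: [[0.013, 1.0, -0.001], [1.0, -0.013, 0.0], [0.0, -0.001, -1.0]]
wrist_force: [-3.2, -0.5, 6.2]
finger_gap: 0.013
grasp_force: 31.8
```

Run:
```python
from h import *
print(dial(imaging.read_camera("top")))
```

```text
[(78, 88, np.float64(-2.26)), (82, 92, np.float64(-1.96)), (86, 95, np.float64(-2.33)), (104, 112, np.float64(-2.65)), (106, 116, np.float64(-3.19)), (108, 118, np.float64(-2.59))]
```

>>> drive_tool --motion '[0, 0, 0, 1.4, 0, 0, 0, 0, 0, 0, 0, 0, 0, 0, 0, 0]'

```text
clock: 13.5
tcp_pos: [0.5064, -0.0739, 0.0557]
orientation: [[0.037, 0.999, -0.001], [0.999, -0.037, 0.0], [0.0, -0.001, -1.0]]
wrist_force: [-3.1, 0.3, 5.7]
finger_gap: 0.0133
grasp_force: 31.8
```

Run:
```python
from h import *
print(dial(imaging.read_camera("top")))
```

```text
[(78, 88, np.float64(-2.75)), (82, 92, np.float64(-2.47)), (86, 95, np.float64(-2.93)), (104, 112, np.float64(-2.61)), (106, 116, np.float64(-3.15)), (108, 118, np.float64(-2.55))]
```

>>> drive_tool --motion '[0, 0, 0, 0, 0, 0, 0, 0, 0, 0, 0, 0, 0, 0, 0, 0, 0, 0, 0, 0, 0, 0, 0, 0, 0, 0, 0, 0, 0, 0, -30, 0, 0, 0, -35, 0, 0, 0, -30, 0, 0, 32, 0, 0, 0, 33, 0, 0, 0, 33, 0, 0, 0, 32, 0, 0, 0, 0, 0, 0, 0, 0, 0, 0, 0, 0, 0, 0]' --hand -1

```text
clock: 15.25
tcp_pos: [0.6353, -0.0785, 0.1498]
orientation: [[0.037, 0.999, -0.002], [0.999, -0.037, 0.0], [0.0, -0.002, -1.0]]
wrist_force: [-0.2, -0.7, -0.9]
finger_gap: 0.0853
grasp_force: 0.0
```

Run:
```python
from h import *
r=imaging.read_camera("wrist"); np.savez("w4.npz",**r); print(dial(r))
uv=np.array([[287,200]]); cv2.imwrite("pics/w4.png",cv2.resize(r["frame"][150:250,200:380,::-1],(720,400),interpolation=cv2.INTER_CUBIC))
th,tx,ty=np.load("case.npy"); R=np.array([[np.cos(th),-np.sin(th)],[np.sin(th),np.cos(th)]])
t=dict(np.load("top0.npz"))
for u,v in((55,207),(95,532)): print("edge case",(R.T@(ray(t,(u/4+214.6,v/4+154.6),.286)[:2]-[tx,ty])*1e3).round(1))
s=status.get_state(); print("tcp case",(R.T@(s["tcp_pos"][:2]-[tx,ty])*1e3).round(1),s["tcp_pos"][2], "tool x angle rel case",np.degrees(np.arctan2(s["orientation"][1,0],s["orientation"][0,0])-th))
```

```text
[(78, 88, np.float64(-4.45)), (82, 92, np.float64(-4.52)), (86, 95, np.float64(-4.58)), (104, 112, np.float64(-4.46)), (106, 116, np.float64(-4.46)), (108, 118, np.float64(-4.45))]
edge case [ 50.6 178.8]
edge case [-125.4  180.1]
tcp case [ 92.2 -23.2] 0.15004622197866196 tool x angle rel case 79.60074340754312
```

View pics/w4.png

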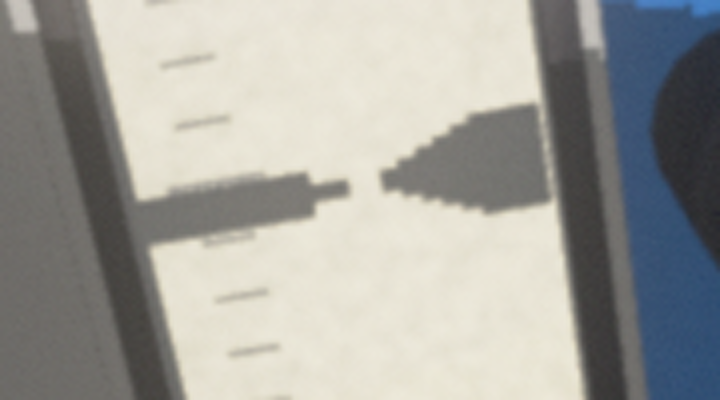

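Pointer and marker tips in the crop, (348,187) and (384,180), both lie on the case's x direction, so they are aligned to about 0.1 mm. Now the cover, from outside its free edge.

>>> drive_tool --motion '[0, 0, -42, -5.2, 0, 0, -42, -5.2, 0, 0, -42, 0, 0, 0, -42, 0, 0, 0, -42, 0, 26, -13, 0, 0, 26, -13, 0, 0, 26, -13, 0, 0, 26, -13, 0, 0, 26, -13, 0, 0, 26, -13, 0, 0, 26, -13, 0, 0, 26, -13, 0, 0, 26, -13, 0, 0, 26, -13, 0, 0, 0, 0, 0, 0, 0, 0, 0, 0]' --hand 1

```text
clock: 17.0
tcp_pos: [0.4698, 0.1599, 0.3604]
orientation: [[-0.145, 0.989, 0.0], [0.989, 0.145, -0.0], [-0.0, 0.0, -1.0]]
wrist_force: [0.0, -1.2, 0.2]
finger_gap: 0.0002
grasp_force: 0.0
```

>>> drive_tool --motion '[0, 0, 25, 0, 0, 0, 25, 0, 0, 0, 25, 0, 0, 0, 20, 0, 0, 0, 0, 0, 0, 0, 0, 0]'

```text
clock: 17.6
tcp_pos: [0.471, 0.1592, 0.2656]
orientation: [[-0.143, 0.99, -0.0], [0.99, 0.143, -0.0], [-0.0, -0.0, -1.0]]
wrist_force: [-0.1, -0.1, 0.0]
finger_gap: 0.0003
grasp_force: 0.0
```

```bash
cat >> h.py <<'E'
def tc():
    th,tx,ty=np.load("case.npy"); R=np.array([[np.cos(th),-np.sin(th)],[np.sin(th),np.cos(th)]]); s=status.get_state()
    return (R.T@(s["tcp_pos"][:2]-[tx,ty])*1e3).round(1),(s["tcp_pos"][2]*1e3).round(1),"ang",np.degrees(np.arctan2(s["orientation"][1,0],s["orientation"][0,0])-th).round(2),"F",s["wrist_force"].round(1),s["clock"]
E
python3 - <<'E'
from h import *
print(tc())
y=np.array;prev=None
for a in range(90,-1,-5):
    a=np.radians(a); p=np.array([105-190*np.cos(a)+4*np.sin(a), 86+190*np.sin(a)+4*np.cos(a)])
    if prev is not None: print(int(np.degrees(a)),p.round(0),(p-prev).round(0))
    prev=p
E
```

```text
(array([-36.3, 235.7]), np.float64(265.6), 'ang', np.float64(89.95), 'F', array([-0.1, -0.1,  0. ]), 17.6)
85 [ 92. 276.] [-17.  -0.]
80 [ 76. 274.] [-16.  -2.]
75 [ 60. 271.] [-16.  -3.]
70 [ 44. 266.] [-16.  -5.]
65 [ 28. 260.] [-15.  -6.]
59 [ 13. 253.] [-15.  -7.]
55 [ -1. 244.] [-14.  -9.]
50 [-14. 234.] [-13. -10.]
45 [-27. 223.] [-12. -11.]
40 [-38. 211.] [-11. -12.]
35 [-48. 198.] [-10. -13.]
29 [-58. 184.] [ -9. -14.]
25 [-66. 170.] [ -8. -15.]
20 [-72. 155.] [ -7. -15.]
14 [-77. 139.] [ -5. -16.]
10 [-81. 123.] [ -4. -16.]
5 [-84. 107.] [ -3. -16.]
0 [-85.  90.] [ -1. -17.]
```

>>> drive_tool --motion '[-14, 0, -1, 0, -14, 0, -1, 0, -14, 0, -1, 0, -14, 0, -1, 0, -14, 0, -1, 0, -14, 0, -1, 0, -14, 0, -2, 0, -14, 0, -2, 0, -17, 0, 0, 0, -16, 0, 2, 0]'

```text
clock: 18.6
tcp_pos: [0.4917, 0.0151, 0.2735]
orientation: [[-0.144, 0.99, 0.0], [0.99, 0.144, -0.0], [-0.0, 0.0, -1.0]]
wrist_force: [1.1, 0.8, 0.8]
finger_gap: 0.0002
grasp_force: 0.6
```

Run:
```python
from h import *
print(tc()); r=imaging.read_camera("scene"); cv2.imwrite("pics/s5.png",cv2.resize(r["frame"][60:300,150:400,::-1],(625,600)))
```

```text
(array([-36.5,  90.1]), np.float64(273.5), 'ang', np.float64(90.0), 'F', array([1.1, 0.8, 0.8]), 18.6)
```

View pics/s5.png

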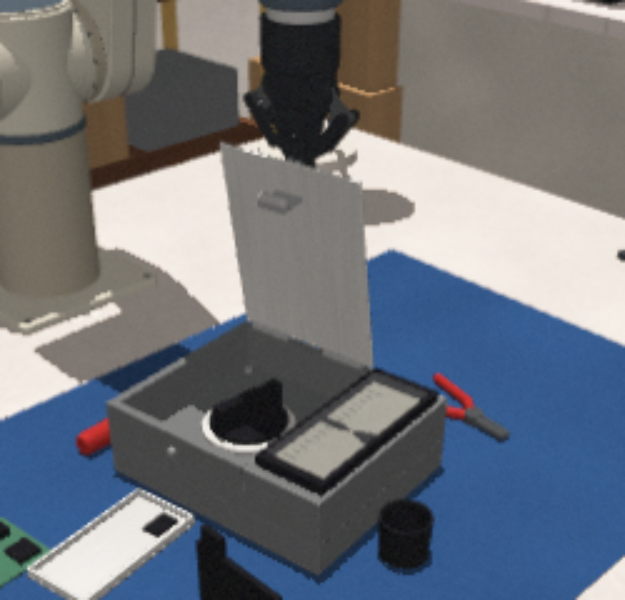

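The cover follows the fingertip (free edge around (290,165), about upright). Continuing along the arc.

>>> drive_tool --motion '[-16, 0, 3, 0, -16, 0, 5, 0, -15, 0, 6, 0, -15, 0, 7, 0, -14, 0, 9, 0, -13, 0, 10, 0, -12, 0, 11, 0, -11, 0, 12, 0, 0, 0, 0, 0]'

```text
clock: 19.55
tcp_pos: [0.5066, -0.0954, 0.2081]
orientation: [[-0.143, 0.99, -0.003], [0.99, 0.143, 0.001], [0.001, -0.003, -1.0]]
wrist_force: [-1.2, 0.4, -0.9]
finger_gap: 0.0
grasp_force: 0.0
```

>>> drive_tool --motion '[-10, 0, 13, 0, -9, 0, 14, 0, -8, 0, 15, 0, -7, 0, 15, 0, -5, 0, 16, 0, -4, 0, 14, 0, 0, 0, 0, 0]'

```text
clock: 20.25
tcp_pos: [0.5124, -0.1371, 0.121]
orientation: [[-0.143, 0.99, -0.004], [0.99, 0.143, 0.001], [0.002, -0.004, -1.0]]
wrist_force: [-0.2, 0.7, 0.2]
finger_gap: 0.0001
grasp_force: 0.0
```

Run:
```python
from h import *
print(tc()); r=imaging.read_camera("scene"); cv2.imwrite("pics/s6.png",cv2.resize(r["frame"][60:300,150:400,::-1],(625,600)))
```

```text
(array([-37.9, -63.4]), np.float64(121.0), 'ang', np.float64(89.98), 'F', array([-0.2,  0.7,  0.2]), 20.25)
```

View pics/s6.png

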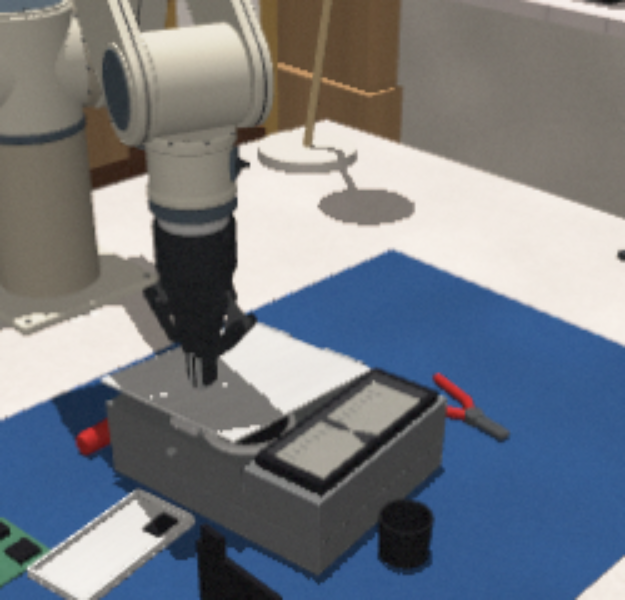

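The cover is nearly down (free edge at (170,425) just above the rim). Now press down near the catch.

>>> drive_tool --motion '[-12, 0, 0, 0, -12, 0, 4, 0, 0, 0, 6, 0, 0, 0, 6, 0, 0, 0, 6, 0, 0, 0, 5, 0, 0, 0, 3, 0, 0, 0, 0, 0]'

```text
clock: 21.1
tcp_pos: [0.5168, -0.1603, 0.093]
orientation: [[-0.144, 0.99, -0.001], [0.99, 0.144, 0.0], [0.001, -0.001, -1.0]]
wrist_force: [-1.0, -0.6, 0.6]
finger_gap: 0.0002
grasp_force: 0.8
```

>>> drive_tool --motion '[0, 0, 2, 0, 0, 0, 2, 0, 0, 0, 0, 0, 0, 0, 0, 0]'

```text
clock: 21.5
tcp_pos: [0.5172, -0.1604, 0.0924]
orientation: [[-0.144, 0.99, 0.0], [0.99, 0.144, 0.0], [0.0, 0.0, -1.0]]
wrist_force: [-10.6, 3.1, 38.3]
finger_gap: 0.0001
grasp_force: 19.3
```

>>> drive_tool --motion '[0, 0, 1, 0, 0, 0, 1, 0, 0, 0, 0, 0, 0, 0, 0, 0]'

```text
clock: 21.9
tcp_pos: [0.5174, -0.1604, 0.0921]
orientation: [[-0.144, 0.99, 0.001], [0.99, 0.144, 0.0], [-0.0, 0.001, -1.0]]
wrist_force: [-17.1, 6.0, 58.1]
finger_gap: -0.0001
grasp_force: 28.7
```

It has bottomed out hard at z 92 mm (rising force with no travel). Lifting away and checking.

>>> drive_tool --motion '[0, 0, -4, 0, 0, 0, -6, 0, 0, 0, -30, 0, 0, 0, -40, 0, 0, 0, -40, 0, 0, -40, -20, 0, 0, -40, 0, 0, 0, -30, 0, 0, 0, 0, 0, 0, 0, 0, 0, 0]'

```text
clock: 22.9
tcp_pos: [0.4084, -0.1766, 0.2273]
orientation: [[-0.143, 0.99, 0.0], [0.99, 0.143, 0.0], [-0.0, 0.0, -1.0]]
wrist_force: [-0.1, -0.7, 0.7]
finger_gap: 0.0001
grasp_force: 0.0
```

Run:
```python
from h import *
print(tc()); t=imaging.read_camera("top"); print(dial(t)); r=imaging.read_camera("scene")
a=cv2.resize(r["frame"][170:300,170:345,::-1],(525,390),interpolation=cv2.INTER_CUBIC); b=cv2.resize(t["frame"][150:280,245:375,::-1],(390,390),interpolation=cv2.INTER_CUBIC)
cv2.imwrite("pics/f7.png",cv2.resize(np.hstack([a,b]),(800,341)))
```

```text
(array([-146.5,  -87.6]), np.float64(227.3), 'ang', np.float64(89.96), 'F', array([-0.1, -0.7,  0.7]), 22.9)
[(78, 88, np.float64(-2.76)), (82, 92, np.float64(-2.47)), (86, 95, np.float64(-2.95)), (104, 112, np.float64(-2.67)), (106, 116, np.float64(-3.19)), (108, 118, np.float64(-2.59))]
```

View pics/f7.png

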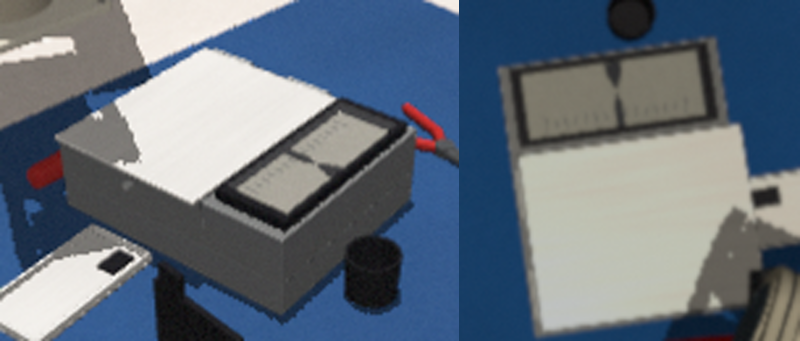

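The cover lies flat and flush (edge from (60,135) to (195,203) in the left picture). The pointer is unchanged and on the marker at (617,88) in the right picture.

```bash
python3 -c "
from rig import hand_in; print(hand_in())"
```

```text
the job is handed in; nothing more can be done
None
```

The job is handed in at about 23 s: the pointer is in line with the marker tip (within about 0.2 mm by the cameras), the cover was pressed to a hard stop and lies flat (I could not hear the click itself), and I touched none of the other things on the bench.

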